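# Clamp the lamp stem tube

## Task

A brass lamp tube lies in one of the two hinged tube clamps on the bench. On the clamp that holds the tube, first swing the hinged upper half over the tube until it is fully shut, then swing its bolt up until it stands upright in the slot of the ear. Leave the tube lying in the clamp; the nut need not be tightened.

Things in the scene. Friction and masses are not known exactly. Their poses are not given: they have to be found in the camera images.
- clamp: Steel tube clamp that holds the tube, fixed to the bench (a like but empty one, unlisted, stands elsewhere). Origin: centre of the underside of its base plate (124 x 66 x 8 mm), on the bench. Own y runs along the tube, z is up, -x faces the robot within 0.45 rad. Hinge pin, along y, at x = +38, z = 56 mm; bolt pivot, along y, at x = -40, z = 22 mm.
- clamp_half (a joint): Hinged upper half, rad: 0 = shut on its stop, 1.57 = straight up, starts 1.4 to 1.75, most 2.1. A 40 mm wide arch; its forked ear is 40 mm wide (y), 32 long, 10 thick, slot 14. Middle of the ear: 74 mm from the pin; in the clamp's frame x = -36, z = 62 mm shut, x = +44, z = 130 mm straight up. Left upright it stays; let go below about 0.7 it drops shut.
- clamp_bolt (a joint): Swing bolt, rad: 0 = upright in the slot, on its stop; grows leaning out to the clamp's -x, starts 0.85 to 1.15, most 1.3. Moves in the plane y = 0. Its round nut, 24 mm thick and 26 long, has its middle 66 mm from the pivot; bolt 9 mm thick, 88 long. Upright, the nut spans z = 75 to 101 mm, over the shut ear's top at 67 mm. Stiff: stays where left, moves at 1 to 3 N.
- tube_mid (a point): Middle of the loose brass tube, on its axis; the tube is 27 mm in diameter and 220 mm long, about 0.3 kg, and lies along the clamp's own y in its half-round saddle, axis 56 mm above the bench.

How it is judged:
By the outcome, as a careful person would: the job done as asked, in the order asked, and still so for the second after the job is handed in, with the robot touching nothing.
It also fails if it takes over 48 s, if anything falls off the work surface, if the arm or the gripper's body presses on something with over 40 N, if the wrist force passes 120 N, or if a joint passes its speed limit or range.

## Robot

A 6-joint arm with a two-finger parallel gripper is mounted at the origin on a cart in front of the work surface, level with it; the furniture and walls round the work are solid. World frame = base frame: x ahead of the robot, y to its left, z up, the work surface at z = 0. Lengths are in mm, angles in rad, forces in N, time in s.
With the tool pointing down it reaches from about 350 to 975 mm from the base axis. Payload 4.9 kg.
Tool frame: the origin (TCP) lies on the centre line of the jaws, within the pads' length; the fingertips stand 14 mm ahead of it and the grasp point (between the pads) lies 5 mm behind it (arm.tcp_to_tips is the distance from the TCP to the fingertips, in mm); z points along the fingers, y is the line along which they close (so a half turn about z gives the same grasp; the last joint's range is limited). The gripper opens to 85 mm and grips with 20 to 120 N. Pads are 22 mm wide; open, the fingers measure 114 mm over their backs; the gripper's body (76 mm by 85 mm) begins 54 mm behind the grasp point. The pads swing forward as they close: fully open they stand 13 mm farther back than shut.
Start: joints at [-1.407, 0.053, 1.613, -0, 1.476, -0.119], TCP at [174.399, -600.156, 245.304] pointing down, gripper open.
Joint ranges: [-3.01, 3.01], [-1.01, 2.22], [0.06, 2.58], [-1.02, 4.17], [0.09, 2.62], [-3.14, 3.14]. Speed limits (rad/s): [2.57, 2.57, 3.14, 3.14, 3.14, 3.14].

## Interface

Orientations are given as a unit quaternion [x, y, z, w].
In Python, from workcell import arm gives the robot as it stands. The module is installed in compiled form; this text tells all that it offers.
- The arm moves only by the tool drive_tool, never from a script. Its argument "motion" is a list of rows, each an object with "gripper": the closure in counts, from 0 (fully open) to 255 (shut); "translation": the shift along the world's x, y, z in mm, a list of three; "spin": the turn about the world's z in rad. A call has 1 to 20 rows; each row shifts and turns the commanded pose from where the row before left it; what a row does not reach is not made up. A row lasts 1/8 s, in which the tool goes at most 62.5 mm and 10.7 degrees, less where a joint would pass 70% of its speed; a pose out of reach is approached as far as the arm can. A call with a gripper value outside its range is refused whole. The fingers move at their own pace and stop on an object; the grip force is fixed at half the most. Time passes only in rows, so rows that do not move let the fingers close. It gives the time, the measured TCP pose, the force, the opening and the grip force at its end, in the units of the state.
- arm.sense(): the state, without advancing time (a new reading comes with each control period).
- arm.grab_frame(name): name is "scene" or "top"; returns the picture (480x640x3 uint8, blue, green, red); there is no depth.
- arm.camera_model(name): a dict with "intrinsics" (3x3 intrinsics, pixels), "dist_coeffs" ([k1, k2, p1, p2, k3] as OpenCV has them; the pictures are not rectified), "camera_from_world" (4x4, takes a point from world to camera coordinates). Camera axes: x right, y up, looking along -z (the intrinsics and any distortion apply to the point x, -y, -z); pixel columns grow to the right and rows downward; lengths in mm; the calibration is good to about 2 mm. A picture is of the moment at which its call begins. camera_model takes no time and is no camera call.
- arm.sign_off(): hands the job in; it is judged then, once.
The state is a dict: "time_s": time; "joint_positions": joint angles; "qvel": joint speeds; "joint_torque": joint torques, N m; "ee_pos": TCP position; "ee_rot": TCP orientation; "contact_force": force on the tool from outside, world axes, zero at the start; "moment": the same for the moment, N m; "width": opening from 0.0 (shut) to 1.0 (fully open); "gripper_force": force on a finger pad.
Only numpy, scipy, OpenCV 4.12 (cv2) and the standard library are available. Lean on these libraries where they do the work, as an engineer would, in place of code of your own. Each camera call takes 0.05 s, during which the arm holds its last target. There are 200 camera calls.

## Working session

There is one attempt and no reset: what is moved stays moved. The work goes in short steps, Python scripts to look and compute and a tool call to move; the robot and the scene stay as the last step left them, time stands still between calls to the robot, and variables do not carry over. Pictures are saved under pics/ and viewed, at most 10 in all, crops included, and the job is handed in when it is done.

Besides the shell and the picture viewer there is one more tool, called after "Request:" in YAML: its name, and indented under it one key for each argument. drive_tool: Moves the arm, as the interface text tells. Its arguments: {"type":"object","properties":{"motion":{"type":"array"}},"required":["motion"]}

```bash
mkdir -p pics
cat > h.py <<'E'
import numpy as np, cv2
from workcell import arm
def ray(name,px):
    m=arm.camera_model(name);K=np.array(m["intrinsics"]);d=np.array(m["dist_coeffs"]);T=np.array(m["camera_from_world"])
    u=cv2.undistortPoints(np.array([[px]],float),K,d)[0,0]
    r=T[:3,:3].T@np.array([u[0],-u[1],-1]);o=-T[:3,:3].T@T[:3,3];return o,r
def at_z(name,px,z):
    o,r=ray(name,px);return o+r*(z-o[2])/r[2]
def proj(name,P):
    m=arm.camera_model(name);K=np.array(m["intrinsics"]);d=np.array(m["dist_coeffs"]);T=np.array(m["camera_from_world"])
    c=(T[:3,:3]@np.atleast_2d(P).T).T+T[:3,3];c=c*[1,-1,-1]
    return cv2.projectPoints(c,np.zeros(3),np.zeros(3),K,d)[0][:,0]
def tri(a,b):
    (o1,r1),(o2,r2)=ray("scene",a),ray("top",b)
    s=np.linalg.lstsq(np.c_[r1,-r2],o2-o1,rcond=None)[0]
    p,q=o1+s[0]*r1,o2+s[1]*r2;return (p+q)/2,np.linalg.norm(p-q)
E
python3 - <<'E'
from h import *
for n in("scene","top"):
    cv2.imwrite(f"pics/{n}0.png",arm.grab_frame(n)); o,r=ray(n,(320,240));print(n,o.round(),(r/np.linalg.norm(r)).round(2))
s=arm.sense();print(s["ee_rot"],s["time_s"])
E
```

```text
scene [ 299. -571.  728.] [ 0.35  0.55 -0.76]
top [ 435. -111.  917.] [ 0.17 -0.04 -0.98]
[ 9.90014615e-01  1.40961621e-01 -2.19650055e-05 -9.39740063e-04] 0.1
```

View pics/scene0.png

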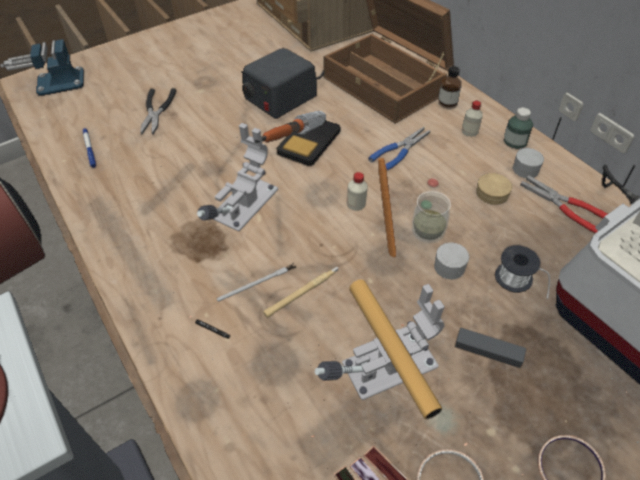

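View pics/top0.png

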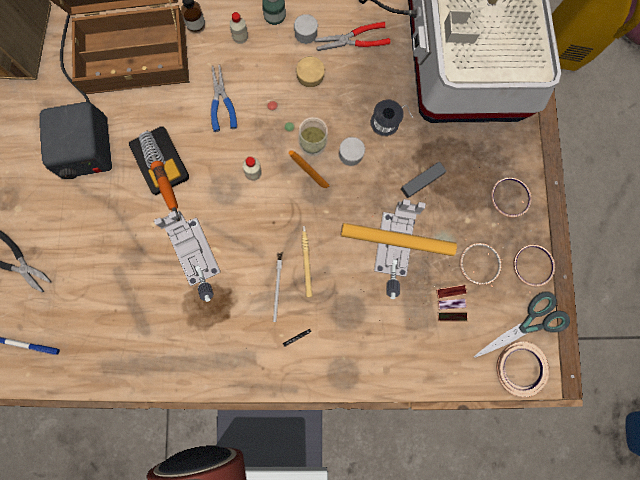

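The tube lies in the right-hand clamp: top (400,240), scene (392,350). The upper half stands roughly upright (scene (430,310)), and the nut leans toward the robot (scene (328,370), top (393,288)). I'll enlarge both views.

Run:
```python
import cv2
a=cv2.imread("pics/scene0.png")[275:425,300:460];b=cv2.imread("pics/top0.png")[185:310,330:470]
a=cv2.resize(a,None,fx=5,fy=5,interpolation=cv2.INTER_CUBIC)[:, :800];a=cv2.resize(a,(640,600));cv2.imwrite("pics/s0c.png",a)
cv2.imwrite("pics/t0c.png",cv2.resize(b,None,fx=4.8,fy=4.8,interpolation=cv2.INTER_CUBIC))
```

```text
(no output)
```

View pics/s0c.png

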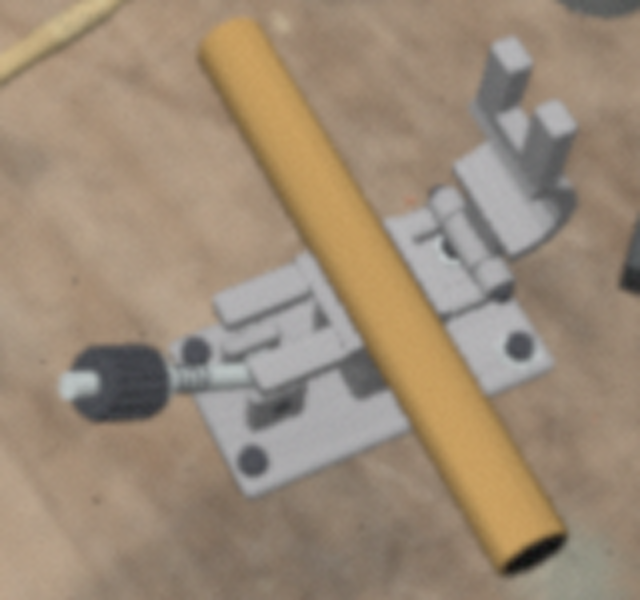

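View pics/t0c.png

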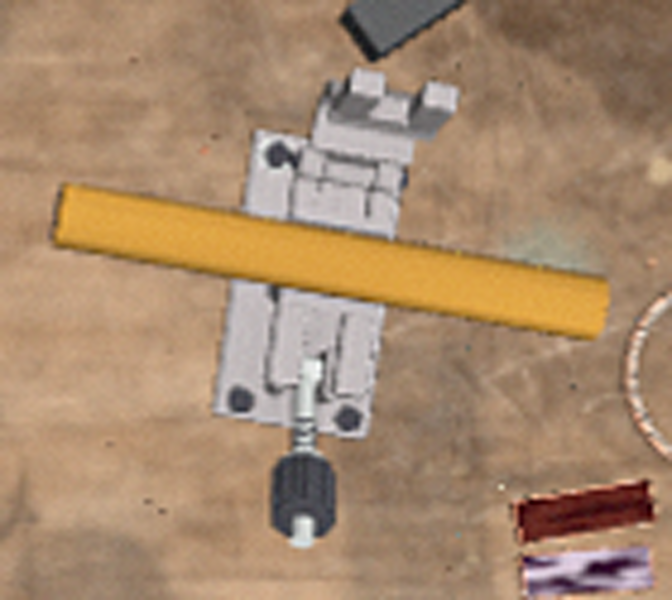

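```bash
cat > fit.py <<'E'
from h import *
from scipy.optimize import least_squares
S=lambda u,v:(300+u/4,275+v/4)
T=lambda u,v:(330+u/4.8,185+v/4.8)
def half(a,r,n,y): # r along, n normal-to-ear
    return (38-r*np.cos(a)+n*np.sin(a), y, 56+r*np.sin(a)+n*np.cos(a))
def model(p):
    cx,cy,w,a,b=p
    nut=(-40-66*np.sin(b),0,22+66*np.cos(b))
    L=[(-62,33,8),(-62,-33,8),(62,33,8),(-62,-33,8),(62,-33,8),
       half(a,90,6,13.5),half(a,90,6,-13.5),half(a,90,6,13.5),half(a,90,6,-13.5),nut,nut]
    L=np.array(L);c,s=np.cos(w),np.sin(w)
    return np.c_[cx+c*L[:,0]-s*L[:,1],cy+s*L[:,0]+c*L[:,1],L[:,2]]
cam="tttssttsssst"
cam="ttt"+"ss"+"tt"+"ss"+"s"+"t"
obs=[T(215,412),T(370,437),T(255,130),S(250,488),S(550,362),T(366,76),T(437,90),S(512,52),S(553,117),S(120,383),T(304,497)]
def res(p):
    P=model(p);return np.concatenate([proj({"t":"top","s":"scene"}[k],P[i])[0]-obs[i] for i,k in enumerate(cam)])
if __name__=="__main__":
    o=at_z("top",T(300,280),8);r=least_squares(res,[o[0],o[1],-0.15,1.57,1],loss="soft_l1",x_scale=[10,10,.1,.1,.1])
    print(r.x.round(3));print(r.fun.reshape(-1,2).round(1).tolist())
    cx,cy,w,a,b=r.x;c,s=np.cos(w),np.sin(w)
    P=model(r.x);print("ear tips",P[5].round(),P[6].round(),"nut",P[9].round(),"dist",np.hypot(cx,cy))
    for e in (T(62,214),T(605,308)):print("tube end",at_z("top",e,56).round())
    print("xaxis",c,s)
E
python3 fit.py
```

```text
[ 5.85950e+02 -2.96699e+02 -1.62000e-01  1.63800e+00  9.64000e-01]
[[-1.3, 0.3], [-1.1, 0.5], [-1.2, -0.5], [-0.4, 3.0], [2.1, 0.3], [-0.8, 0.9], [-0.4, 0.5], [0.2, 0.2], [1.2, -0.2], [0.5, 0.7], [-0.7, -0.5]]
ear tips [ 637. -291.  145.] [ 633. -318.  145.] nut [ 493. -281.   60.] dist 656.7853477197721
tube end [ 605. -189.   56.]
tube end [ 568. -407.   56.]
xaxis 0.9868351675487721 -0.16172925551361114
```

Request:
drive_tool:
  motion:
    - {"gripper":255,"translation":[30,18,0],"spin":-0.1}
    - {"gripper":255,"translation":[35,20,0],"spin":-0.1}
    - {"gripper":255,"translation":[35,20,0],"spin":-0.1}
    - {"gripper":255,"translation":[35,20,0],"spin":-0.1}
    - {"gripper":255,"translation":[35,20,0],"spin":-0.05}
    - {"gripper":255,"translation":[35,20,0],"spin":0}
    - {"gripper":255,"translation":[35,20,0],"spin":0}
    - {"gripper":255,"translation":[35,20,0],"spin":0}
    - {"gripper":255,"translation":[35,20,0],"spin":0}
    - {"gripper":255,"translation":[35,20,0],"spin":0}
    - {"gripper":255,"translation":[35,20,0],"spin":0}
    - {"gripper":255,"translation":[35,20,0],"spin":0}
    - {"gripper":255,"translation":[35,20,0],"spin":0}
    - {"gripper":255,"translation":[43,30,0],"spin":0}
    - {"gripper":255,"translation":[0,0,0],"spin":0}

```text
time_s: 1.98
ee_pos: [669.3, -309.4, 243.9]
ee_rot: [0.997, -0.081, -0.001, -0.001]
contact_force: [0.0, 0.8, -0.5]
width: -0.001
gripper_force: 0.0
```

```bash
python3 -c "
from workcell import arm
s=arm.sense();print(s['ee_pos'],s['ee_rot'],s['width'],arm.tcp_to_tips,s['time_s'],s['contact_force'])"
```

```text
[ 669.32103011 -309.4074463   243.93872229] [ 9.96679785e-01 -8.14169657e-02 -5.46227989e-04 -6.21464153e-04] -0.0014413426068049992 14.0 1.975 [ 0.0351732   0.76229615 -0.5489343 ]
```

```bash
python3 -c "
from fit import *
p=np.array([669.3,-309.4,140.])
for a,r in [(1.5,74),(1.3,76),(1.1,78),(.9,80),(.7,82),(.5,84),(.3,84),(.15,84),(0.0,84)]:
    e=half(a,r,11,0);lx,z=e[0]+11,e[2]+14
    q=np.array([585.95+.987*lx,-296.7-.162*lx,z]);print(a,q.round(),(q-p).round());p=q
"
```

```text
1.5 [ 640. -306.  145.] [-29.   4.   5.]
1.3 [ 625. -303.  146.] [-15.   3.   2.]
1.1 [ 609. -300.  145.] [-16.   3.  -2.]
0.9 [ 594. -298.  140.] [-15.   3.  -5.]
0.7 [ 579. -296.  131.] [-14.   2.  -8.]
0.5 [ 567. -294.  120.] [-13.   2. -11.]
0.3 [ 558. -292.  105.] [ -8.   1. -15.]
0.15 [ 554. -291.   93.] [ -4.   1. -12.]
0.0 [ 551. -291.   81.] [ -3.   0. -12.]
```

Request:
drive_tool:
  motion:
    - {"gripper":255,"translation":[0,0,-35],"spin":0}
    - {"gripper":255,"translation":[0,0,-35],"spin":0}
    - {"gripper":255,"translation":[0,0,-24],"spin":0}
    - {"gripper":255,"translation":[0,0,-10],"spin":0}
    - {"gripper":255,"translation":[0,0,0],"spin":0}

```text
time_s: 2.6
ee_pos: [667.1, -312.4, 141.0]
ee_rot: [0.996, -0.084, -0.0, -0.0]
contact_force: [0.7, 0.9, 0.2]
width: 0.001
gripper_force: 0.0
```

Request:
drive_tool:
  motion:
    - {"gripper":255,"translation":[-14,4,2],"spin":0}
    - {"gripper":255,"translation":[-13,3,2],"spin":0}
    - {"gripper":255,"translation":[-8,1,1],"spin":0}
    - {"gripper":255,"translation":[-7,1,1],"spin":0}
    - {"gripper":255,"translation":[-8,1,-1],"spin":0}
    - {"gripper":255,"translation":[-8,2,-1],"spin":0}
    - {"gripper":255,"translation":[0,0,0],"spin":0}

```text
time_s: 3.48
ee_pos: [608.5, -300.1, 144.9]
ee_rot: [0.996, -0.084, -0.001, -0.0]
contact_force: [-0.4, -0.9, 0.5]
width: 0.001
gripper_force: 0.2
```

Run:
```python
from h import *
a=arm.grab_frame("scene")[200:430,280:500];b=arm.grab_frame("top")[150:320,330:470]
cv2.imwrite("pics/c1.png",np.hstack([cv2.resize(a,(440,460)),cv2.resize(b,(340,460))]))
```

```text
(no output)
```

View pics/c1.png

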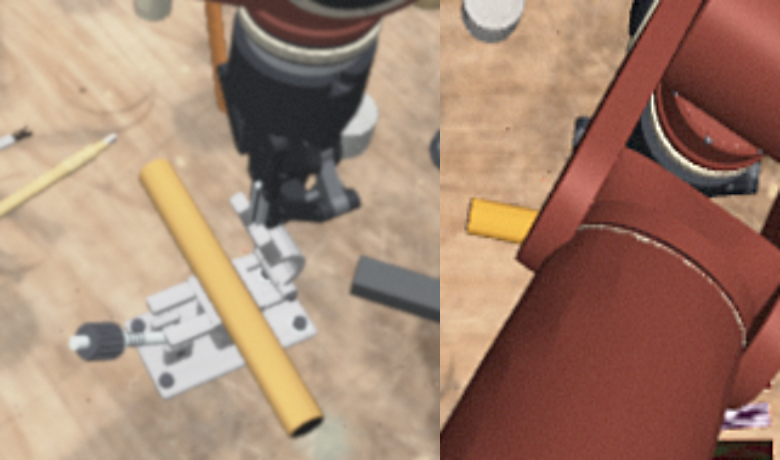

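The scene half of the picture shows the ear (crop (250,210)) now leaning over the tube, pushed by the closed fingers. The top view is blocked by the arm. I'll continue along the arc.

Request:
drive_tool:
  motion:
    - {"gripper":255,"translation":[-7,1,-2],"spin":0}
    - {"gripper":255,"translation":[-8,2,-3],"spin":0}
    - {"gripper":255,"translation":[-7,1,-4],"spin":0}
    - {"gripper":255,"translation":[-7,1,-4],"spin":0}
    - {"gripper":255,"translation":[-7,1,-5],"spin":0}
    - {"gripper":255,"translation":[-6,1,-6],"spin":0}
    - {"gripper":255,"translation":[-4,1,-7],"spin":0}
    - {"gripper":255,"translation":[-4,0,-8],"spin":0}
    - {"gripper":255,"translation":[-2,1,-6],"spin":0}
    - {"gripper":255,"translation":[-2,0,-6],"spin":0}
    - {"gripper":255,"translation":[0,0,0],"spin":0}

```text
time_s: 4.95
ee_pos: [555.0, -290.9, 93.5]
ee_rot: [0.997, -0.084, -0.001, -0.0]
contact_force: [0.4, 0.8, 0.1]
width: 0.0
gripper_force: 0.0
```

Now press down gently to be sure it is on its stop.

Request:
drive_tool:
  motion:
    - {"gripper":255,"translation":[-3,0,-4],"spin":0}
    - {"gripper":255,"translation":[-1,0,-4],"spin":0}
    - {"gripper":255,"translation":[0,0,-2],"spin":0}
    - {"gripper":255,"translation":[0,0,-2],"spin":0}
    - {"gripper":255,"translation":[0,0,0],"spin":0}

```text
time_s: 5.58
ee_pos: [551.4, -291.1, 82.1]
ee_rot: [0.997, -0.083, -0.0, -0.0]
contact_force: [0.1, 0.1, 0.5]
width: -0.0
gripper_force: 0.0
```

Request:
drive_tool:
  motion:
    - {"gripper":255,"translation":[0,0,-1],"spin":0}
    - {"gripper":255,"translation":[0,0,-1],"spin":0}
    - {"gripper":255,"translation":[0,0,0],"spin":0}

```text
time_s: 5.95
ee_pos: [551.6, -291.3, 81.0]
ee_rot: [0.997, -0.083, 0.0, 0.0]
contact_force: [-0.4, 0.5, 4.2]
width: -0.0
gripper_force: 1.8
```

Request:
drive_tool:
  motion:
    - {"gripper":255,"translation":[0,0,25],"spin":0}
    - {"gripper":255,"translation":[0,0,34],"spin":0}
    - {"gripper":255,"translation":[-25,4,0],"spin":0}
    - {"gripper":255,"translation":[-26,4,0],"spin":0}
    - {"gripper":255,"translation":[-26,4,0],"spin":0}
    - {"gripper":255,"translation":[-26,5,0],"spin":0}
    - {"gripper":255,"translation":[0,0,0],"spin":0}

```text
time_s: 6.82
ee_pos: [447.4, -273.8, 138.8]
ee_rot: [0.996, -0.084, -0.0, -0.0]
contact_force: [0.1, -0.3, 0.3]
width: 0.004
gripper_force: 0.0
```

Run:
```python
from h import *
a=arm.grab_frame("scene")[220:420,250:450]
cv2.imwrite("pics/c2.png",cv2.resize(a,(600,600),interpolation=cv2.INTER_CUBIC))
```

```text
(no output)
```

View pics/c2.png

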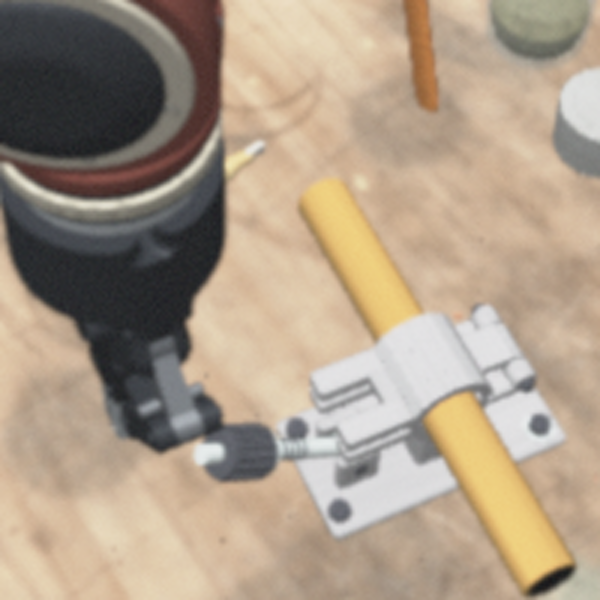

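The upper half is fully shut over the tube (ear at crop (350,400)), the nut is still leaning out (crop (240,452)), and the gripper is behind it. Next I go down behind the nut.

Request:
drive_tool:
  motion:
    - {"gripper":255,"translation":[0,0,-30],"spin":0}
    - {"gripper":255,"translation":[0,0,-30],"spin":0}
    - {"gripper":255,"translation":[0,0,-7],"spin":0}
    - {"gripper":255,"translation":[8,-1,0],"spin":0}
    - {"gripper":255,"translation":[8,-1,2],"spin":0}
    - {"gripper":255,"translation":[8,-2,3],"spin":0}
    - {"gripper":255,"translation":[8,-1,3],"spin":0}
    - {"gripper":255,"translation":[8,-1,4],"spin":0}
    - {"gripper":255,"translation":[8,-2,4],"spin":0}
    - {"gripper":255,"translation":[8,-1,4],"spin":0}
    - {"gripper":255,"translation":[6,-1,4],"spin":0}
    - {"gripper":255,"translation":[0,0,0],"spin":0}

```text
time_s: 8.38
ee_pos: [517.1, -286.7, 109.5]
ee_rot: [0.997, -0.083, 0.007, 0.003]
contact_force: [-9.1, 10.2, 38.6]
width: 0.005
gripper_force: 17.1
```

Run:
```python
from h import *
a=arm.grab_frame("scene")[220:420,250:450]
cv2.imwrite("pics/c3.png",cv2.resize(a,(600,600),interpolation=cv2.INTER_CUBIC))
s=arm.sense();print(s["contact_force"],s["moment"],s["ee_pos"])
```

```text
[-8.46775654 11.13326609 38.33756083] [1.76463738 0.98001849 0.13140377] [ 517.11581348 -286.72991886  109.54047276]
```

View pics/c3.png

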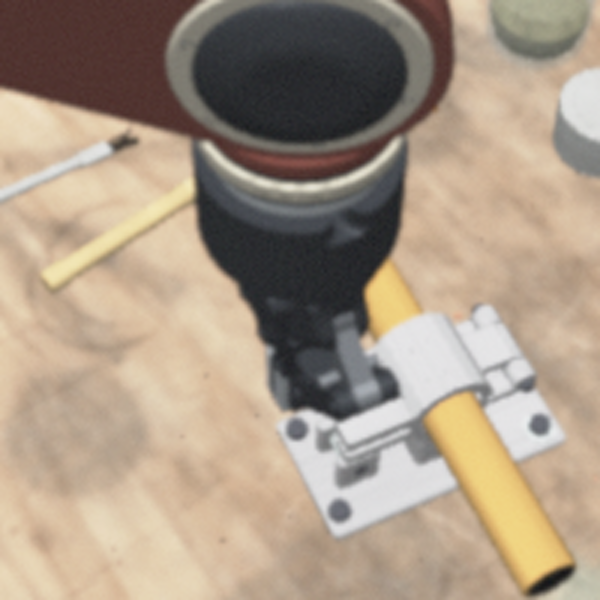

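The bolt has come up out of its leaning position and is hidden under the fingers. The upward force suggests the bolt end caught a ledge on the fingers. I'll lift off, back away and re-approach higher.

Request:
drive_tool:
  motion:
    - {"gripper":255,"translation":[-2,0,10],"spin":0}
    - {"gripper":255,"translation":[-4,1,15],"spin":0}
    - {"gripper":255,"translation":[-4,1,20],"spin":0}
    - {"gripper":255,"translation":[-20,3,15],"spin":0}
    - {"gripper":255,"translation":[-25,4,0],"spin":0}
    - {"gripper":255,"translation":[0,0,0],"spin":0}

```text
time_s: 9.18
ee_pos: [454.6, -275.1, 156.9]
ee_rot: [0.996, -0.084, 0.0, 0.0]
contact_force: [-0.2, 0.4, 0.1]
width: -0.004
gripper_force: 0.0
```

Run:
```python
from h import *
a=arm.grab_frame("scene")[220:420,250:450]
cv2.imwrite("pics/c4.png",cv2.resize(a,(600,600),interpolation=cv2.INTER_CUBIC))
```

```text
(no output)
```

View pics/c4.png

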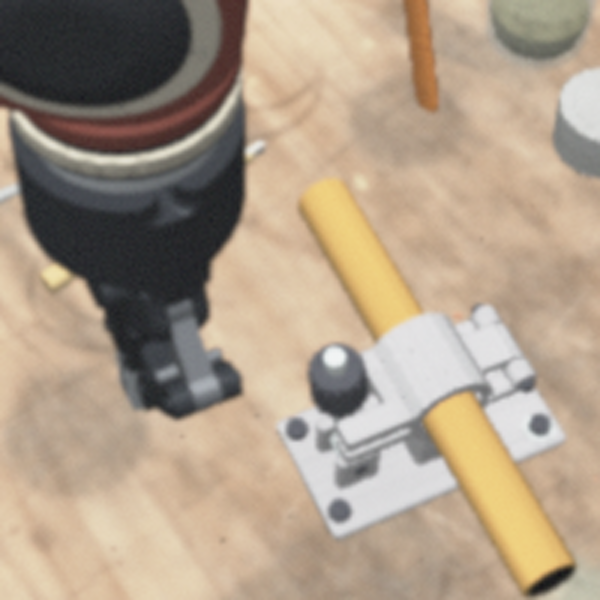

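The bolt now stands partly up: its tip is at crop (335,357), the nut middle at (338,385), and the upper half and tube look undisturbed. I'll fit the bolt angle.

Run:
```python
from h import *
for b in np.arange(0,.6,.1):
    L=[[-40-r*np.sin(b),0,22+r*np.cos(b)] for r in(88,66)]
    P=np.array([[585.95+.987*l[0],-296.7-.162*l[0],l[2]] for l in L])
    print(round(b,1),((proj("scene",P)-[250,220])*3).round().tolist())
```

```text
0.0 [[357.0, 350.0], [355.0, 376.0]]
0.1 [[339.0, 358.0], [341.0, 382.0]]
0.2 [[320.0, 367.0], [328.0, 389.0]]
0.3 [[302.0, 377.0], [314.0, 396.0]]
0.4 [[284.0, 388.0], [301.0, 404.0]]
0.5 [[267.0, 400.0], [289.0, 413.0]]
```

Request:
drive_tool:
  motion:
    - {"gripper":255,"translation":[0,0,-28],"spin":0}
    - {"gripper":255,"translation":[0,0,-27],"spin":0}
    - {"gripper":255,"translation":[15,-2,0],"spin":0}
    - {"gripper":255,"translation":[15,-3,0],"spin":0}
    - {"gripper":255,"translation":[12,-2,0],"spin":0}
    - {"gripper":255,"translation":[8,-1,0],"spin":0}
    - {"gripper":255,"translation":[5,-1,0],"spin":0}
    - {"gripper":255,"translation":[5,-1,0],"spin":0}
    - {"gripper":255,"translation":[3,-1,0],"spin":0}
    - {"gripper":255,"translation":[0,0,0],"spin":0}

```text
time_s: 10.48
ee_pos: [518.4, -286.2, 101.2]
ee_rot: [0.997, -0.084, 0.0, -0.0]
contact_force: [-0.5, 0.6, 0.4]
width: -0.001
gripper_force: 0.0
```

Request:
drive_tool:
  motion:
    - {"gripper":255,"translation":[2,0,0],"spin":0}
    - {"gripper":255,"translation":[2,-1,0],"spin":0}
    - {"gripper":255,"translation":[0,0,0],"spin":0}

```text
time_s: 10.85
ee_pos: [522.6, -287.2, 101.3]
ee_rot: [0.997, -0.084, 0.0, 0.0]
contact_force: [-0.7, 0.7, -0.7]
width: 0.002
gripper_force: 0.1
```

Request:
drive_tool:
  motion:
    - {"gripper":255,"translation":[2,0,0],"spin":0}
    - {"gripper":255,"translation":[0,0,0],"spin":0}

```text
time_s: 11.1
ee_pos: [523.9, -287.3, 101.3]
ee_rot: [0.997, -0.083, -0.001, 0.0]
contact_force: [-3.5, -0.8, 1.5]
width: -0.005
gripper_force: 1.9
```

Request:
drive_tool:
  motion:
    - {"gripper":255,"translation":[2,0,0],"spin":0}
    - {"gripper":255,"translation":[0,0,0],"spin":0}

```text
time_s: 11.35
ee_pos: [524.2, -287.3, 101.2]
ee_rot: [0.997, -0.083, -0.003, -0.0]
contact_force: [-10.5, -0.5, 6.0]
width: -0.002
gripper_force: 5.5
```

Request:
drive_tool:
  motion:
    - {"gripper":255,"translation":[1,0,0],"spin":0}
    - {"gripper":255,"translation":[0,0,0],"spin":0}

```text
time_s: 11.6
ee_pos: [524.3, -287.2, 101.2]
ee_rot: [0.997, -0.083, -0.004, -0.0]
contact_force: [-15.0, 0.7, 7.7]
width: -0.001
gripper_force: 7.2
```

The tool is pinned with its front at local x ≈ -51.4, where the nut's side must be when upright (-52), so the bolt is on its stop. I'll back off and check.

Request:
drive_tool:
  motion:
    - {"gripper":255,"translation":[-8,1,0],"spin":0}
    - {"gripper":255,"translation":[-20,3,0],"spin":0}
    - {"gripper":255,"translation":[-25,4,10],"spin":0}
    - {"gripper":255,"translation":[-20,3,40],"spin":0}
    - {"gripper":255,"translation":[0,0,0],"spin":0}

```text
time_s: 12.22
ee_pos: [455.7, -277.4, 155.1]
ee_rot: [0.996, -0.084, 0.004, 0.002]
contact_force: [0.5, -0.0, -0.1]
width: -0.0
gripper_force: 0.0
```

Run:
```python
from h import *
a=arm.grab_frame("scene")[220:420,250:450]
cv2.imwrite("pics/c5.png",cv2.resize(a,(600,600),interpolation=cv2.INTER_CUBIC))
```

```text
(no output)
```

View pics/c5.png

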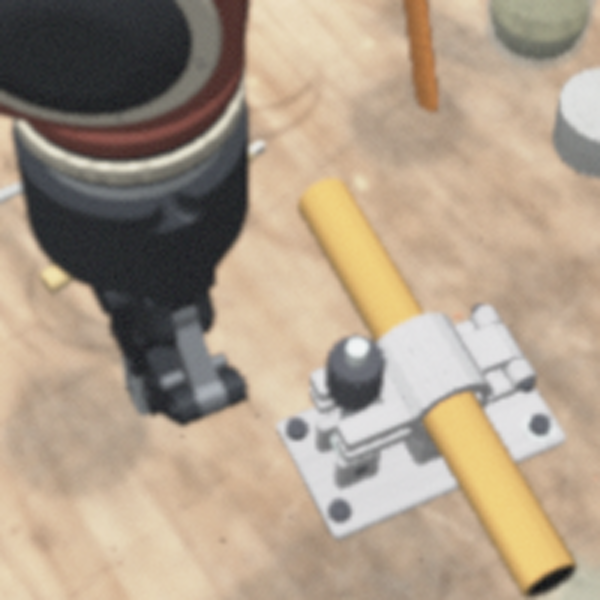

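The bolt tip is at crop (356,347) against (357,350) predicted for upright. The half is shut, the tube is in place, and the robot is clear.

```bash
python3 -c "
from workcell import arm
print(arm.sign_off())"
```

```text
the job is handed in; nothing more can be done
None
```

The job is handed in at about 12 s: the upper half was shut first, then the bolt swung upright on its stop, with the tube still in the clamp and the robot clear. On the first bolt push the fingers caught on the bolt and the wrist force read about 40 N (limit 120 N), so I backed off and finished from higher up.

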